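# Line up the counter bottles by height on the wooden stand

### The arm

A 6-joint arm with a two-finger parallel gripper is mounted at the origin on a cart in front of the work surface, level with it; the furniture and walls round the work are solid. World frame = base frame: x ahead of the robot, y to its left, z up, the work surface at z = 0. Lengths are in m, angles in rad, forces in N, time in s.
With the tool pointing down it reaches from about 0.375 to 0.9 m from the base axis. Payload 3.1 kg.
Tool frame: the origin (TCP) lies at the very end of the fingers, on their centre line; the grasp point (between the pads) lies 19 mm behind it; z points along the fingers, y is the line along which they close (so a half turn about z gives the same grasp; the last joint's range is limited). The gripper opens to 87 mm and grips with 3 to 60 N. Pads are 19 mm wide; open, the fingers measure 117 mm over their backs; the gripper's body (75 mm by 190 mm) begins 51 mm behind the grasp point.
Start: joints at [-1.488, 0.527, 1.433, -0, 1.181, -0.178], TCP at [0.161, -0.604, 0.223] pointing down, gripper open.
Joint ranges: [-3.08, 3.08], [-0.75, 2.2], [0.22, 2.44], [-1.43, 4.57], [0, 2.65], [-2.85, 2.85]. Speed limits (rad/s): [2.79, 2.79, 3.14, 3.14, 3.14, 3.14].

### API

Orientations are given as a unit quaternion [x, y, z, w].
In Python, from rig import robot gives the robot as it stands. The module is installed in compiled form; this text tells all that it offers.
- The arm moves only by the tool play_rows, never from a script. Its argument "steps" is one flat list of numbers, 5 for each row, row after row: the opening, from -1 (shut) to 1 (fully open), then the shift along the tool's x, y, z as a fraction of full scale, then the turn about the tool's z as a fraction of full scale. In form: [claw, tx, ty, tz, twist, claw, tx, ty, tz, twist, ...]. A call has exactly 10 rows; each row shifts and turns the commanded pose from where the row before left it, along the tool's axes as they then stand; what a row does not reach is not made up. Full scale, the value 1, is 0.03 m for a shift and 0.1 rad for a turn. A row lasts 1/10 s, in which the tool goes at most 50 mm and 8.59 degrees, less where a joint would pass 70% of its speed; a pose out of reach is approached as far as the arm can. A call with a number of a shift or a turn outside -1 to 1 is refused whole. A call with a gripper value outside its range is refused whole. The fingers move at their own pace and stop on an object; "grip_force" is the grip in N (left out, the last holds). Time passes only in rows, so rows that do not move let the fingers close, or fill a call up. It gives the time, the measured TCP pose, the force, the opening and the grip force at its end, in the units of the state.
- robot.get_obs(): the state, without advancing time (a new reading comes with each control period).
- robot.camera(name): name is "scene" or "top" or "wrist"; returns a dict with "image" (420x560x3 uint8, red, green, blue), "mtx" (3x3 intrinsics, pixels), "rvec" (rotation vector, rad) and "tvec" (3), from world to camera coordinates, as OpenCV has them. Camera axes: x right, y down, z forward; pixel columns grow to the right and rows downward; lengths in m; the calibration is good to about 2 mm. The wrist camera is an equidistant fisheye: a pixel r from the principal point sees the ray r / f radians off the axis. A picture is of the moment at which its call begins. There is no depth.
- robot.hand_in(): hands the job in; it is judged then, once.
The state is a dict: "time": time; "q": joint angles; "joint_velocities": joint speeds; "joint_torque": joint torques, N m; "position": TCP position; "tool_rot": TCP orientation; "ft_force": force on the tool from outside, world axes, zero at the start; "moment": the same for the moment, N m; "grip_width": finger opening in m; "grip_force": force on a finger pad.
Only numpy, scipy, OpenCV 4.12 (cv2) and the standard library are available. Lean on these libraries where they do the work, as an engineer would, in place of code of your own. Each camera call takes 0.05 s, during which the arm holds its last target. There are 200 camera calls.

### The job

Tidy the counter: stand the sanitiser bottle, the spice jar, the purple glue bottle and the blue gel jar upright on the wooden stand in one row in order of height, one centred on each round green mark. The tallest goes on the mark next to the red stud, the shortest on the mark next to the white stud; let go of everything and leave it standing still.

Things in the scene. Friction and masses are not known exactly. Their poses are not given: they have to be found in the camera images.
- sanitiser: Pale blue and white upright bottle of sanitiser, the tallest: 214 mm high, 61 mm across the body up to 182 mm, with a narrower round cap 39 mm across from there to the top. Its origin is the centre of its underside, z up along its axis; loose, 0.04 to 0.35 kg.
- spice_jar: Spice jar with a dark brown cap and a green label, second tallest: 105 mm high, 44 mm across; the cap is the top 20 mm. Its origin is the centre of its underside, z up along its axis; loose, 0.04 to 0.35 kg.
- glue_bottle: Small purple glue bottle with a white cap, second shortest: 86 mm high; the body is 33 mm across and straight up to about 50 mm, the cap 19 mm across from 70 mm up. Its origin is the centre of its underside, z up along its axis; loose, 0.04 to 0.35 kg.
- gel_jar: Squat round jar of blue gel with a clear top, the shortest: 66 mm high, 56 mm across all the way up. Its origin is the centre of its underside, z up along its axis; loose, 0.04 to 0.35 kg.
- mark_1: Flat round green mark, 66 mm across, one of four alike in a straight row, 95 mm apart, along a fixed light wooden board (100 x 460 mm, top 14 mm above the counter, edge beads under 3 mm). Nothing to catch on. Origin at its centre on the board's top; z up, y along the row. End mark (next to mark_2).
- mark_2: Flat round green mark, 66 mm across, one of four alike in a straight row, 95 mm apart, along a fixed light wooden board (100 x 460 mm, top 14 mm above the counter, edge beads under 3 mm). Nothing to catch on. Origin at its centre on the board's top; z up, y along the row. Between mark_1 and mark_3.
- mark_3: Flat round green mark, 66 mm across, one of four alike in a straight row, 95 mm apart, along a fixed light wooden board (100 x 460 mm, top 14 mm above the counter, edge beads under 3 mm). Nothing to catch on. Origin at its centre on the board's top; z up, y along the row. Between mark_2 and mark_4.
- mark_4: Flat round green mark, 66 mm across, one of four alike in a straight row, 95 mm apart, along a fixed light wooden board (100 x 460 mm, top 14 mm above the counter, edge beads under 3 mm). Nothing to catch on. Origin at its centre on the board's top; z up, y along the row. End mark (next to mark_3).
- red_stud: Red round stud fixed on the wooden stand, 34 mm across and 9 mm high, in line with the row of marks and 57 mm beyond the centre of the last mark at one end of the row; which end differs from start to start. Origin at the centre of its underside, on the board's top.
- white_stud: White round stud fixed on the wooden stand, 34 mm across and 9 mm high, in line with the row of marks and 57 mm beyond the centre of the last mark at the other end from the red stud. Origin at the centre of its underside, on the board's top.
Mind the look-alikes: they are no part of the job. Leave any orange look-alike of the sanitiser alone.

How it is judged:
By the outcome, as a careful person would: the job done as asked, in the order asked, and still so for the second after the job is handed in, with the robot touching nothing.
It also fails if it takes over 117 s, if anything falls off the work surface, if the arm or the gripper's body presses on something with over 40 N, if the wrist force passes 120 N, or if a joint passes its speed limit or range.

## Working session

There is one attempt and no reset: what is moved stays moved. The work goes in short steps, Python scripts to look and compute and a tool call to move; the robot and the scene stay as the last step left them, time stands still between calls to the robot, and variables do not carry over. Pictures are saved under pics/ and viewed, at most 14 in all, crops included, and the job is handed in when it is done.

Besides the shell and the picture viewer there is one more tool, called as name(argument=value, ...), one argument or row to a line, values as JSON. play_rows: Moves the arm, as the interface text tells. Shift numbers are shares of 0.03 m and turn numbers shares of 0.1 rad, none past 1 either way. Its arguments: {"type":"object","properties":{"steps":{"type":"array"},"grip_force":{"type":"number"}},"required":["steps"]}

```bash
mkdir -p pics; python3 - <<'E'
from rig import robot
import cv2
o=robot.get_obs(); print({k:o[k] for k in('time','position','tool_rot','grip_width','ft_force')})
for n in('scene','top'):
    c=robot.camera(n); cv2.imwrite(f'pics/{n}0.png',c['image'][:,:,::-1])
    print(n,c['mtx'],c['rvec'],c['tvec'])
E
```

```text
{'time': 0.0, 'position': array([ 0.16114216, -0.60312497,  0.22158935]), 'tool_rot': array([ 9.91508523e-01,  1.30037504e-01,  5.96111023e-05, -1.04518672e-03]), 'grip_width': 0.0871544643271396, 'ft_force': array([-0.17837297, -0.56654813, -0.4424616 ])}
scene [[459.78649097   0.         278.57725386]
 [  0.         459.78649097 204.66819009]
 [  0.           0.           1.        ]] [ 1.82002619 -1.04370645  0.6613845 ] [-0.33221746  0.23262772  0.954318  ]
top [[428.18001174   0.         278.11887851]
 [  0.         428.18001174 209.07147925]
 [  0.           0.           1.        ]] [ 2.12229151 -2.18581895  0.09250119] [-0.04360193  0.54333092  1.07021301]
```

View pics/scene0.png

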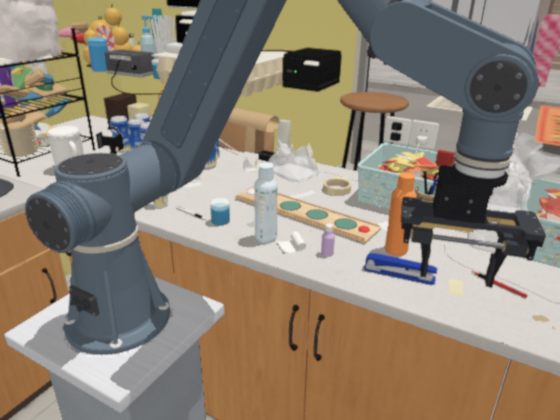

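View pics/top0.png

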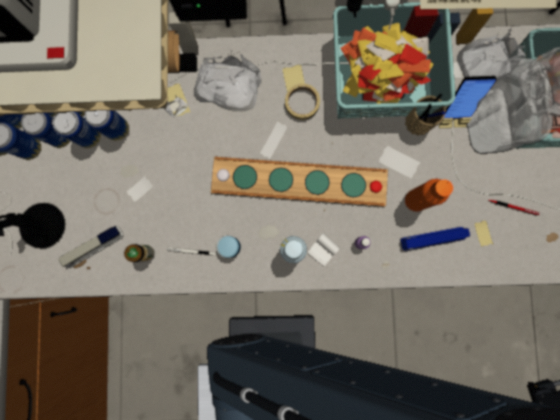

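The top view shows the stand with its white stud at (223,175) and red stud at (376,187), and marks at (245,177), (281,180), (317,183) and (353,185). The upright candidates are the sanitiser at (292,250), gel jar at (228,247), glue at (362,243) and a brown/green jar at (138,254). The orange bottle at (430,194) is the look-alike to leave alone. I'll enlarge the crop and measure.

```bash
cat > h.py <<'E'
import numpy as np, cv2
from rig import robot
def ray(c,px):
    R=cv2.Rodrigues(np.array(c['rvec']))[0]; t=np.array(c['tvec']).ravel()
    d=R.T@np.linalg.inv(c['mtx'])@np.array([px[0],px[1],1.]); return -R.T@t,d
def plane(c,px,z):
    o,d=ray(c,px); return (o+d*(z-o[2])/d[2])[:2].round(4)
def proj(c,p): return cv2.projectPoints(np.array([p],float),c['rvec'],c['tvec'],c['mtx'],None)[0].ravel().round(1)
E
python3 - <<'E'
from h import *
c=robot.camera('top'); im=c['image'][:,:,::-1].copy(); s=robot.camera('scene'); sm=s['image'][:,:,::-1]
a=cv2.resize(im[225:285,110:390],None,fx=2.8,fy=2.8,interpolation=cv2.INTER_CUBIC)
b=cv2.resize(sm[150:270,130:390],(784,362),interpolation=cv2.INTER_CUBIC)
cv2.imwrite('pics/crop1.png',np.vstack([a,np.pad(b,((0,0),(0,0),(0,0)))]))if a.shape[1]==784 else print(a.shape)
hsv=cv2.cvtColor(im,cv2.COLOR_BGR2HSV)
def blobs(m,n,z,amin=30):
    k,_,st,ce=cv2.connectedComponentsWithStats(m)
    for i in range(1,k):
        if st[i,4]>amin: print(n,ce[i].round(1),st[i],plane(c,ce[i],z))
roi=np.zeros(im.shape[:2],np.uint8); roi[155:210,205:392]=255
blobs(cv2.inRange(hsv,(60,60,30),(100,255,200))&roi,'green',.014)
blobs(cv2.inRange(hsv,(0,150,100),(8,255,255))&roi,'red',.023)
blobs(cv2.inRange(hsv,(0,0,140),(180,60,255))&roi,'white',.023)
roi[:]=0; roi[225:285,110:390]=255
blobs(cv2.inRange(hsv,(85,50,60),(115,255,255))&roi,'blue',.066)
blobs(cv2.inRange(hsv,(120,40,30),(165,255,255))&roi,'purple',.05,8)
blobs(cv2.inRange(hsv,(0,60,0),(85,255,110))&roi,'brown',.105)
E
```

```text
green [244.5 176.5] [234 166  22  22 385] [0.6322 0.0268]
green [280.5 179.3] [270 169  22  22 387] [ 0.6217 -0.0677]
green [316.7 181.9] [306 171  22  23 389] [ 0.6117 -0.1622]
green [353.1 184.7] [342 174  23  22 395] [ 0.6014 -0.2566]
red [375.5 186.3] [370 181  12  12 117] [ 0.5938 -0.3124]
white [295.1 182.6] [ 205  155  187   55 3285] [ 0.6101 -0.1056]
white [222.7 174.7] [217 169  12  12 113] [0.6373 0.0827]
blue [228.8 246.7] [219 237  21  20 335] [0.4482 0.0636]
purple [359.2 242.7] [355 237  11  12  66] [ 0.4492 -0.2592]
brown [136.8 253.2] [124 244  28  19 344] [0.4381 0.2783]
```

View pics/crop1.png

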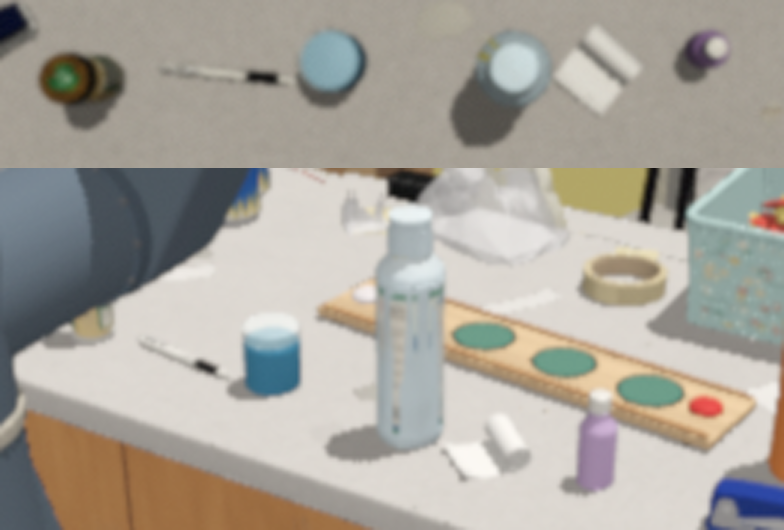

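The crop shows all four standing upright: brown-capped jar with green on top at (134,253), gel jar (228,247), sanitiser cap (293.6,248.6) and glue cap (365.7,242). The jar at (134,253) fits the spice jar by its cap colour, label and roughly 20 px width. Only one candidate fits each description.

```bash
python3 - <<'E'
from h import *
c=robot.camera('top'); s=robot.camera('scene')
m1,m4=np.array([.6322,.0268]),np.array([.6014,-.2566]); u=(m1-m4)/np.linalg.norm(m1-m4); v=np.array([u[1],-u[0]])
o=robot.get_obs()['position'][:2]
for n,p,z in(('san',(293.6,248.6),.214),('glue',(365.7,241.8),.086),('spice',(134,253.2),.105),('gel',(228.2,246.8),.066)):
    w=plane(c,p,z); print(n,w,'uv',((w-m4)@u).round(4),((w-m4)@v).round(4),'scene top',proj(s,[*w,z]),'bottom',proj(s,[*w,0]),'topview bottom',proj(c,[*w,0]))
print('u',u,v,'tcp uv',(o-m4)@u,(o-m4)@v)
E
```

```text
san [ 0.4366 -0.0939] uv 0.1439 -0.1814 scene top [266.4 163.6] bottom [266.5 237. ] topview bottom [292.7 250. ]
glue [ 0.45   -0.2689] uv -0.0286 -0.1492 scene top [329.2 223.3] bottom [327.2 252.6] topview bottom [359.8 242.9]
spice [0.4384 0.2849] uv 0.5207 -0.2206 scene top [158.5 173.3] bottom [162.  204.7] topview bottom [148.4 253.4]
gel [0.4481 0.0652] uv 0.3034 -0.1872 scene top [220.6 200.4] bottom [221.6 220.9] topview bottom [231.7 247.3]
u [0.10804411 0.9941461 ] [ 0.9941461  -0.10804411] tcp uv -0.3925362080678725 -0.4001565222441655
```

play_rows(
  steps=[1,0,0,0,-1,1,0,0,0,-1,1,0,0,0,-1,1,0,0,0,-1,1,0,0,0,-1,1,0,0,0,-1,1,0,0,0,-1,1,0,0,0,-1,1,0,0,0,-1,1,0,0,0,-1],
  grip_force=15,
)

```text
time: 1.3
position: [0.1612, -0.6038, 0.2225]
tool_rot: [0.807, 0.591, 0.0, -0.0]
ft_force: [-0.6, 0.1, 0.7]
grip_width: 0.0867
grip_force: 0.0
```

play_rows(
  steps=[1,0,0,0,-1,1,0,0,0,-1,1,0,0,0,-0.02,1,0.9,0.62,0,0,1,0.9,0.62,0,0,1,0.9,0.62,0,0,1,0.9,0.62,0,0,1,0.9,0.62,0,0,1,0.9,0.62,0,0,1,0.9,0.62,0,0],
)

```text
time: 2.3
position: [0.3118, -0.429, 0.2227]
tool_rot: [0.745, 0.667, 0.0, 0.0]
ft_force: [1.2, -0.1, -0.5]
grip_width: 0.087
grip_force: 0.0
```

play_rows(
  steps=[1,0.97,0.67,0,0,1,0.97,0.67,0,0,1,0.97,0.67,0,0,1,0.97,0.67,0,0,1,0.97,0.67,0,0,1,0.97,0.67,0,0,1,0,0,0,0,1,0,0,0,0,1,0,0,0,0,1,0,0,0,0],
)

```text
time: 3.3
position: [0.4491, -0.2703, 0.2226]
tool_rot: [0.745, 0.667, -0.0, 0.0]
ft_force: [0.3, 0.3, -0.3]
grip_width: 0.0873
grip_force: 0.0
```

```bash
cat >> h.py <<'E'
M4=np.array([.6014,-.2566]); U=np.array([.10804,.99415]); V=np.array([.99415,-.10804])
def where():
    o=robot.get_obs(); p=o['position']; q=o['tool_rot']; d=p[:2]-M4
    print('t',round(o['time'],2),'uv',(d@U).round(4),(d@V).round(4),'z',p[2].round(4),'head',round(2*np.arctan2(q[1],q[0])%(2*np.pi),4),'tilt',q[2:].round(4),'w',round(o['grip_width'],4),'gf',o['grip_force'],'F',np.round(o['ft_force'],1),'q',np.round(o['q'],2))
E
python3 - <<'E'
from h import *
where()
c=robot.camera('wrist'); cv2.imwrite('pics/w0.png',c['image'][:,:,::-1]); 
s=robot.camera('top'); cv2.imwrite('pics/t1.png',s['image'][:,:,::-1])
E
```

```text
t 3.3 uv -0.0301 -0.1499 z 0.2226 head 1.4606 tilt [-0.0001  0.    ] w 0.0873 gf 0.0 F [ 0.3  0.3 -0.3] q [-0.76  0.39  1.68 -0.    1.07 -0.64]
```

View pics/w0.png

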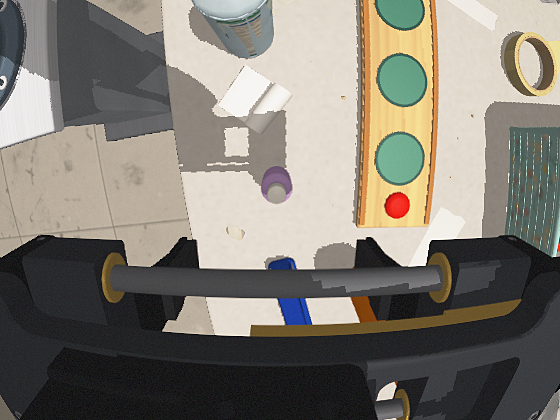

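The wrist view shows the glue bottle with its cap at (277,193), the red stud at (398,205) and green marks at (400,158), (402,80) and (400,10). I'll use the fisheye rays as a cross-check.

```bash
cat >> h.py <<'E'
def wplane(c,px,z):
    K=c['mtx']; a=(np.array(px)-[K[0,2],K[1,2]])/K[0,0]; th=np.linalg.norm(a)
    d=np.r_[a/th*np.sin(th),np.cos(th)]; R=cv2.Rodrigues(np.array(c['rvec']))[0]; t=np.array(c['tvec']).ravel()
    o=-R.T@t; d=R.T@d; return (o+d*(z-o[2])/d[2])[:2]
def uv(w): return ((np.array(w)-M4)@np.array([U,V]).T).round(4)
def wblobs(c,lo,hi,z,n,amin=100):
    hsv=cv2.cvtColor(c['image'],cv2.COLOR_RGB2HSV); m=cv2.inRange(hsv,lo,hi)
    k,_,st,ce=cv2.connectedComponentsWithStats(m)
    for i in range(1,k):
        if st[i,4]>amin: print(n,ce[i].round(1),st[i],uv(wplane(c,ce[i],z)))
E
python3 - <<'E'
from h import *
c=robot.camera('wrist')
wblobs(c,(65,70,60),(88,255,200),.014,'green')
wblobs(c,(0,180,150),(5,255,255),.023,'red')
wblobs(c,(130,40,30),(165,255,255),.04,'purple')
print('cap',uv(wplane(c,(277,193),.086)),uv(wplane(c,(275,195),.086)))
E
```

```text
green [400.7  12.7] [ 375    0   50   31 1197] [ 0.1801 -0.002 ]
green [401.5  79.8] [ 377   53   50   54 2048] [ 0.0951 -0.0036]
green [399.2 158.2] [ 375  132   49   53 2022] [ 0.0011 -0.0036]
red [397.1 205.2] [385 193  25  25 473] [-0.0546 -0.0053]
purple [276.1 180.2] [261 166  31  36 569] [-0.0222 -0.1506]
cap [-0.0258 -0.1498] [-0.0277 -0.1517]
```

play_rows(
  steps=[1,0.08,0.02,0.95,0,1,0,0,0.95,0,1,0,0,0.95,0,1,0,0,0.95,0,1,0,0,0.95,0,1,0,0,0.95,0,1,0,0,0.92,0,1,0,0,0,0,-1,0,0,0,0,-1,0,0,0,0],
)

```text
time: 4.45
position: [0.4513, -0.268, 0.0252]
tool_rot: [0.744, 0.668, 0.0, 0.001]
ft_force: [0.5, 0.0, 0.1]
grip_width: 0.0779
grip_force: 0.0
```

play_rows(
  steps=[-1,0,0,0,0,-1,0,0,0,0,-1,0,0,0,0,-1,0,0,0,0,-1,0,0,0,0,-1,0,0,0,0,-1,0,0,0,0,-1,0,0,0,0,-1,0,0,0,0,-1,0,0,0,0],
)

```text
time: 5.45
position: [0.4505, -0.267, 0.024]
tool_rot: [0.744, 0.668, 0.0, -0.0]
ft_force: [-0.1, 1.0, 1.5]
grip_width: 0.0322
grip_force: 15.0
```

```bash
python3 - <<'E'
from h import *
where()
E
```

```text
t 5.45 uv -0.0267 -0.1488 z 0.024 head 1.4628 tilt [ 0.     -0.0001] w 0.0322 gf 14.999910523183644 F [-0.1  1.   1.5] q [-0.75  0.72  1.83  0.    0.6  -0.64]
```

play_rows(
  steps=[-1,0,0,-1,0,-1,0,0,-1,0,-1,0,0.99,0,0,-1,0,0.99,0,0,-1,0,0.99,0,0,-1,0,0.99,0,0,-1,0,0.99,0,0,-1,1,0,0,0,-1,1,0,0,0,-1,1,0,0,0],
)

```text
time: 6.45
position: [0.6077, -0.1926, 0.0831]
tool_rot: [0.744, 0.668, -0.0, -0.001]
ft_force: [-0.2, -0.2, -0.7]
grip_width: 0.0328
grip_force: 15.0
```

play_rows(
  steps=[-1,1,0,0,0,-1,1,0,0,0,-1,1,0,0,0,-1,1,0,0,0,-1,0.27,0,0,0,-1,0,0,0,0,-1,0,0,0.7,0,-1,0,0,0.55,0,-1,0,0,0,0,-1,0,0,0,0],
)

```text
time: 7.45
position: [0.6216, -0.0676, 0.0463]
tool_rot: [0.745, 0.667, -0.0, -0.0]
ft_force: [0.8, -0.1, -0.5]
grip_width: 0.0325
grip_force: 15.0
```

```bash
python3 - <<'E'
from h import *
where()
E
```

```text
t 7.45 uv 0.1901 -0.0003 z 0.0463 head 1.4613 tilt [-0.0002 -0.0001] w 0.0325 gf 14.999763309024274 F [ 0.8 -0.1 -0.5] q [-0.29  0.76  1.56 -0.    0.83 -0.18]
```

play_rows(
  steps=[-1,0.03,0,0.15,0,-1,0,0,0.11,0,-1,0,0,0,0,-1,0,0,0,0,1,0,0,0,0,1,0,0,0,0,1,0,0,0,0,1,0,0,0,0,1,0,0,0,0,1,0,0,0,0],
)

```text
time: 8.45
position: [0.6218, -0.0654, 0.0387]
tool_rot: [0.744, 0.668, -0.0, 0.0]
ft_force: [0.1, 0.7, -0.4]
grip_width: 0.0725
grip_force: 0.0
```

```bash
python3 - <<'E'
from h import *
where()
E
```

```text
t 8.45 uv 0.1923 -0.0004 z 0.0387 head 1.4628 tilt [-0.  0.] w 0.0725 gf 0.0 F [ 0.1  0.7 -0.4] q [-0.28  0.77  1.56 -0.    0.81 -0.18]
```

play_rows(
  steps=[1,0,0,-1,0,1,0,0,-1,0,1,0,0,-1,0,1,0,0,-1,0,1,0,0,-1,0,1,0.53,-0.89,0,0,1,0.53,-0.89,0,0,1,0.53,-0.89,0,0,1,0.53,-0.89,0,0,1,0.53,-0.89,0,0],
)

```text
time: 9.45
position: [0.4965, 0.0287, 0.1888]
tool_rot: [0.744, 0.668, 0.0, 0.0]
ft_force: [-0.4, -0.2, 0.5]
grip_width: 0.0869
grip_force: 0.0
```

play_rows(
  steps=[1,0.53,-0.89,0,0,1,0.53,-0.89,0,0,1,0,0,0,0,1,0,0,0,0,1,0,0,0,0,1,0,0,0,0,1,0,0,0,0,1,0,0,0,0,1,0,0,0,0,1,0,0,0,0],
)

```text
time: 10.45
position: [0.4481, 0.0653, 0.1886]
tool_rot: [0.744, 0.668, -0.0, -0.0]
ft_force: [-0.8, -0.2, 0.3]
grip_width: 0.0872
grip_force: 0.0
```

```bash
python3 - <<'E'
from h import *
where()
c=robot.camera('wrist'); cv2.imwrite('pics/w1.png',c['image'][:,:,::-1])
wblobs(c,(65,70,60),(88,255,200),.014,'green')
wblobs(c,(85,80,60),(115,255,255),.05,'blue',300)
E
```

```text
t 10.45 uv 0.3035 -0.1872 z 0.1886 head 1.4626 tilt [-0.     -0.0001] w 0.0872 gf 0.0 F [-0.8 -0.2  0.3] q [-0.1   0.35  1.89  0.    0.9   0.01]
green [434.8 204.6] [ 412  178   47   54 1960] [ 0.2866 -0.0042]
green [419.4 261.2] [409 256  18  10 106] [ 0.2155 -0.0141]
green [388.4 390.1] [379 381  19  18 211] [-0.007  -0.0162]
```

View pics/w1.png

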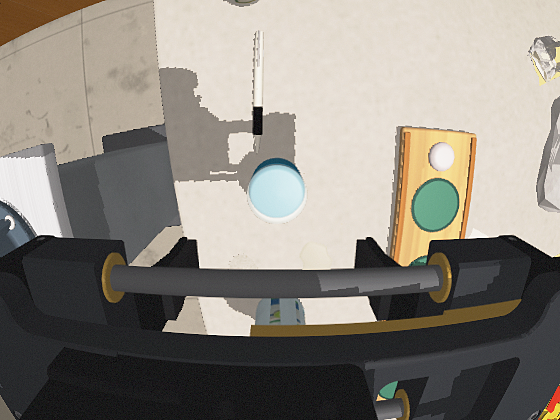

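The gel jar's clear top sits at (276,192), on the gripper's centre line and close to where the glue bottle sat before its grasp. I'll descend.

play_rows(
  steps=[1,0,0,0.9,0,1,0,0,0.9,0,1,0,0,0.9,0,1,0,0,0.9,0,1,0,0,0.9,0,1,0,0,0.72,0,1,0,0,0,0,-1,0,0,0,0,-1,0,0,0,0,-1,0,0,0,0],
)

```text
time: 11.5
position: [0.4488, 0.0654, 0.0332]
tool_rot: [0.744, 0.668, 0.001, 0.001]
ft_force: [0.1, 0.1, -0.4]
grip_width: 0.0703
grip_force: 0.0
```

play_rows(
  steps=[-1,0,0,0,0,-1,0,0,0,0,-1,0,0,0,0,-1,0,0,0,0,-1,0,0,0,0,-1,0,0,0,0,-1,0,0,0,0,-1,0,0,0,0,-1,0,0,0,0,-1,0,0,0,0],
)

```text
time: 12.5
position: [0.4484, 0.0654, 0.0327]
tool_rot: [0.744, 0.668, 0.0, 0.0]
ft_force: [-1.1, 1.0, 6.7]
grip_width: 0.0551
grip_force: 15.0
```

```bash
python3 - <<'E'
from h import *
where()
E
```

```text
t 12.5 uv 0.3036 -0.1869 z 0.0327 head 1.4628 tilt [0.0004 0.0004] w 0.0551 gf 15.000079683959484 F [-1.1  1.   6.7] q [-0.1   0.66  2.    0.    0.48  0.01]
```

play_rows(
  steps=[-1,0,0,-1,0,-1,0,0,-1,0,-1,-0.09,0.89,0,0,-1,-0.09,0.89,0,0,-1,-0.09,0.89,0,0,-1,-0.09,0.89,0,0,-1,-0.09,0.89,0,0,-1,-0.09,0.89,0,0,-1,-0.08,0.89,0,0,-1,0,0,0,0],
)

```text
time: 13.5
position: [0.636, 0.0256, 0.0921]
tool_rot: [0.745, 0.668, 0.002, 0.002]
ft_force: [0.5, 0.3, 0.1]
grip_width: 0.0546
grip_force: 15.0
```

play_rows(
  steps=[-1,0,0,0.6,0,-1,0,0,0.5,0,-1,0,0,0.3,0,-1,0,0,0,0,-1,0,0,0,0,-1,0,0,0,0,-1,0,0,0,0,-1,0,0,0,0,-1,0,0,0,0,-1,0,0,0,0],
)

```text
time: 14.5
position: [0.6319, 0.0268, 0.0503]
tool_rot: [0.744, 0.668, 0.0, 0.0]
ft_force: [-0.2, -0.2, -0.9]
grip_width: 0.0548
grip_force: 15.0
```

```bash
python3 - <<'E'
from h import *
where()
E
```

```text
t 14.5 uv 0.285 -0.0003 z 0.0503 head 1.4629 tilt [0.0001 0.0002] w 0.0548 gf 14.998873164877295 F [-0.2 -0.2 -0.9] q [-0.13  0.76  1.54 -0.    0.85 -0.03]
```

play_rows(
  steps=[-1,0,0,0.11,0,-1,0,0,0,0,-1,0,0,0,0,1,0,0,0,0,1,0,0,0,0,1,0,0,0,0,1,0,0,0,0,1,0,0,0,0,1,0,0,0,0,1,0,0,0,0],
)

```text
time: 15.5
position: [0.6318, 0.0268, 0.0468]
tool_rot: [0.744, 0.668, 0.0, -0.0]
ft_force: [-0.2, 0.7, -0.1]
grip_width: 0.0867
grip_force: 0.0
```

play_rows(
  steps=[1,0,0,-1,0,1,0,0,-1,0,1,0,0,-1,0,1,0,0,-1,0,1,0,0,-1,0,1,0.98,-0.92,-0.5,0,1,0.98,-0.92,0,0,1,0.98,-0.92,0,0,1,0.98,-0.92,0,0,1,0.98,-0.92,0,0],
)

```text
time: 16.5
position: [0.5093, 0.1889, 0.212]
tool_rot: [0.744, 0.668, 0.0, 0.0]
ft_force: [0.6, 0.4, -1.0]
grip_width: 0.0873
grip_force: 0.0
```

play_rows(
  steps=[1,0.98,-0.92,0,0,1,0.98,-0.92,0,0,1,0.98,-0.92,0,0,1,0,0,0,0,1,0,0,0,0,1,0,0,0,0,1,0,0,0,0,1,0,0,0,0,1,0,0,0,0,1,0,0,0,0],
)

```text
time: 17.5
position: [0.438, 0.284, 0.2117]
tool_rot: [0.745, 0.668, -0.0, -0.0]
ft_force: [-0.1, -0.3, 0.8]
grip_width: 0.0871
grip_force: 0.0
```

```bash
python3 - <<'E'
from h import *
where()
c=robot.camera('wrist'); cv2.imwrite('pics/w2.png',c['image'][:,:,::-1])
c=robot.camera('top'); cv2.imwrite('pics/t2.png',cv2.resize(c['image'][150:280,100:400,::-1],None,fx=2.6,fy=2.6,interpolation=cv2.INTER_CUBIC))
E
```

```text
t 17.5 uv 0.5198 -0.2209 z 0.2117 head 1.4618 tilt [-0. -0.] w 0.0871 gf 0.0 F [-0.1 -0.3  0.8] q [ 0.36  0.4   1.7  -0.    1.04  0.47]
```

View pics/w2.png

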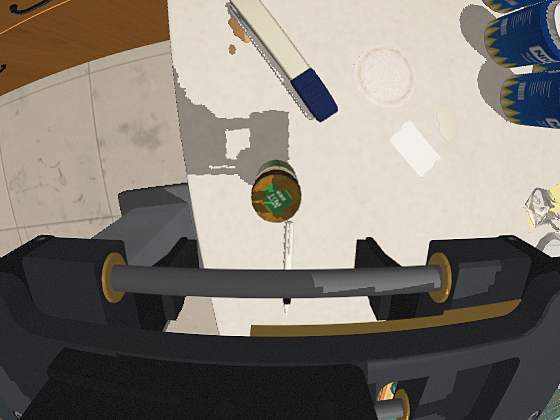

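View pics/t2.png

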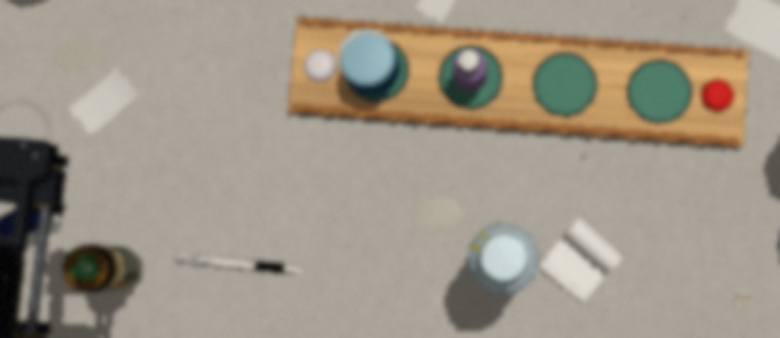

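The wrist view shows the spice jar upright, its brown cap at (276,196) with a green top label. The top crop shows gel and glue standing near their marks; I'll check how well they are centred.

```bash
python3 - <<'E'
from h import *
c=robot.camera('top'); w=robot.camera('wrist')
f=lambda x,y:(100+(x+.5)/2.6-.5,150+(y+.5)/2.6-.5)
print('gel',uv(plane(c,f(368,59),.080)),'glue cap',uv(plane(c,f(467,61),.100)),'san cap',uv(plane(c,f(503,257),.214)),'sanbody',uv(plane(c,f(505,257),.17)))
for x,y in((565,84),(660,91)): print('mark',uv(plane(c,f(x,y),.014)))
print('spice top',uv(plane(c,f(90,268),.105)),uv(wplane(w,(276,197),.105)))
E
```

```text
gel [ 0.2861 -0.0019] glue cap [ 0.1911 -0.0007] san cap [ 0.1449 -0.1813] sanbody [ 0.1428 -0.1804]
mark [ 0.0942 -0.0001]
mark [-0.0011  0.    ]
spice top [ 0.5201 -0.2195] [ 0.5276 -0.222 ]
```

play_rows(
  steps=[1,0.09,0.03,0.9,0,1,0,0,0.9,0,1,0,0,0.9,0,1,0,0,0.9,0,1,0,0,0.9,0,1,0,0,0.89,0,1,0,0,0,0,-1,0,0,0,0,-1,0,0,0,0,-1,0,0,0,0],
)

```text
time: 18.7
position: [0.4399, 0.2875, 0.0515]
tool_rot: [0.744, 0.668, 0.001, 0.001]
ft_force: [-1.0, -0.2, 0.4]
grip_width: 0.0705
grip_force: 0.0
```

play_rows(
  steps=[-1,0,0,0,0,-1,0,0,0,0,-1,0,0,0,0,-1,0,0,0,0,-1,0,0,0,0,-1,0,0,0,0,-1,0,0,0,0,-1,0,0,0,0,-1,0,0,0,0,-1,0,0,0,0],
)

```text
time: 19.7
position: [0.4389, 0.2871, 0.0503]
tool_rot: [0.744, 0.668, 0.0, 0.0]
ft_force: [-0.4, -0.3, 5.5]
grip_width: 0.0435
grip_force: 15.0
```

```bash
python3 - <<'E'
from h import *
where()
c=robot.camera('wrist'); cv2.imwrite('pics/w3.png',c['image'][:,:,::-1])
E
```

```text
t 19.7 uv 0.523 -0.2203 z 0.0503 head 1.4628 tilt [0.0001 0.    ] w 0.0435 gf 14.985166627157014 F [-0.4 -0.3  5.5] q [0.37 0.67 1.82 0.   0.66 0.47]
```

View pics/w3.png

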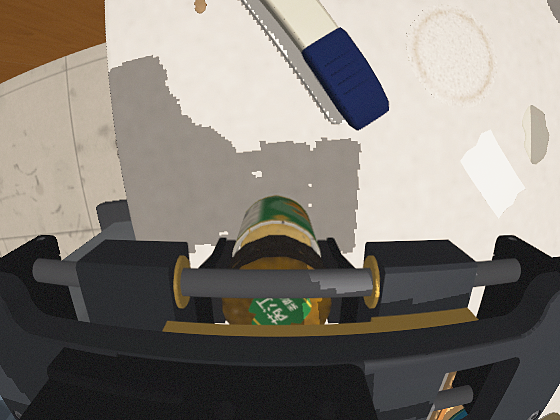

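The spice jar is held squarely between the fingers, with its cap at (280,300).

play_rows(
  steps=[-1,0,0,-1,0,-1,0,0,-1,0,-1,0,0,-1,0,-1,0,0,-1,0,-1,-0.95,0.49,0,0,-1,-0.95,0.49,0,0,-1,-0.95,0.49,0,0,-1,-0.95,0.49,0,0,-1,-0.95,0.49,0,0,-1,-0.95,0.49,0,0],
)

```text
time: 20.75
position: [0.508, 0.1062, 0.1694]
tool_rot: [0.744, 0.668, -0.0, -0.0]
ft_force: [-0.5, -0.2, -1.1]
grip_width: 0.0434
grip_force: 15.0
```

play_rows(
  steps=[-1,-0.95,0.49,0,0,-1,-0.95,0.49,0,0,-1,-0.95,0.49,0,0,-1,-0.95,0.49,0,0,-1,-0.95,0.49,0,0,-1,-0.95,0.49,0,0,-1,-0.95,0.49,0,0,-1,-0.95,0.49,0,0,-1,-0.95,0.49,0,0,-1,0,0,0,0],
)

```text
time: 21.75
position: [0.6137, -0.1664, 0.1693]
tool_rot: [0.745, 0.667, 0.0, 0.002]
ft_force: [-0.2, 1.2, -0.2]
grip_width: 0.0437
grip_force: 15.0
```

play_rows(
  steps=[-1,0,0,0.7,0,-1,0,0,0.8,0,-1,0,0,0.8,0,-1,0,0,0.6,0,-1,0,0,0.3,0,-1,0,0,0.1,0,-1,0,0,0,0,-1,0,0,0,0,-1,0,0,0,0,-1,0,0,0,0],
)

```text
time: 22.75
position: [0.6124, -0.162, 0.072]
tool_rot: [0.744, 0.668, 0.0, 0.001]
ft_force: [0.3, -0.5, -1.7]
grip_width: 0.0431
grip_force: 15.0
```

```bash
python3 - <<'E'
from h import *
where()
E
```

```text
t 22.75 uv 0.0953 0.0007 z 0.072 head 1.4628 tilt [0.0003 0.0007] w 0.0431 gf 14.982959820044925 F [ 0.3 -0.5 -1.7] q [-0.43  0.73  1.53 -0.    0.89 -0.33]
```

play_rows(
  steps=[-1,0,0,0.16,0,-1,0,0,0.08,0,-1,0,0,0,0,1,0,0,0,0,1,0,0,0,0,1,0,0,0,0,1,0,0,0,0,1,0,0,0,0,1,0,0,0,0,1,0,0,0,0],
)

```text
time: 23.75
position: [0.612, -0.1617, 0.0638]
tool_rot: [0.744, 0.668, 0.0, 0.0]
ft_force: [-0.4, 0.1, 0.2]
grip_width: 0.0852
grip_force: 0.0
```

play_rows(
  steps=[1,0,0,-1,0,1,0,0,-1,0,1,0,0,-1,0,1,0,0,-1,0,1,0,0,-1,0,1,0,0,-1,0,1,0,0,-1,0,1,0,0,-0.7,0,1,0,0,0,0,1,0,0,0,0],
)

```text
time: 24.75
position: [0.6116, -0.1616, 0.2945]
tool_rot: [0.744, 0.668, -0.0, -0.0]
ft_force: [-0.1, -0.7, -0.4]
grip_width: 0.0866
grip_force: 0.0
```

play_rows(
  steps=[1,0.23,-0.87,0,0,1,0.23,-0.87,0,0,1,0.23,-0.87,0,0,1,0.23,-0.87,0,0,1,0.23,-0.87,0,0,1,0.23,-0.87,0,0,1,0.23,-0.87,0,0,1,0,0,0,0,1,0,0,0,0,1,0,0,0,0],
)

```text
time: 25.75
position: [0.4362, -0.0944, 0.2942]
tool_rot: [0.744, 0.668, -0.0, -0.0]
ft_force: [-0.3, 0.3, 0.4]
grip_width: 0.087
grip_force: 0.0
```

```bash
python3 - <<'E'
from h import *
where()
c=robot.camera('wrist'); cv2.imwrite('pics/w4.png',c['image'][:,:,::-1])
c=robot.camera('scene'); cv2.imwrite('pics/s4.png',cv2.resize(c['image'][140:280,180:420,::-1],None,fx=3.2,fy=3.2,interpolation=cv2.INTER_CUBIC))
E
```

```text
t 25.75 uv 0.1434 -0.1818 z 0.2942 head 1.4626 tilt [-0.0001 -0.0002] w 0.087 gf 0.0 F [-0.3  0.3  0.4] q [-0.46  0.19  1.76  0.    1.19 -0.36]
```

View pics/w4.png

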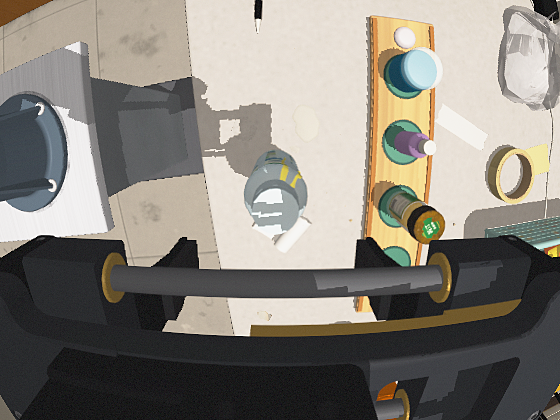

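View pics/s4.png

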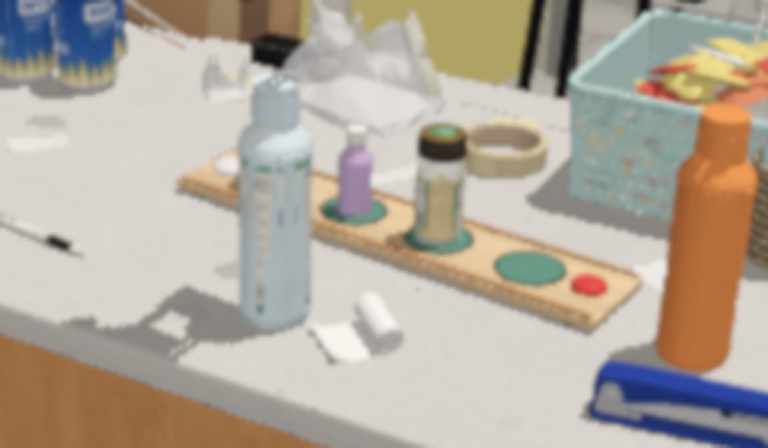

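The wrist and scene views show gel, glue and spice standing on their marks. The sanitiser is upright with its cap at wrist pixel (277,212). Its shoulder tapers, so I'll grip the straight cap.

play_rows(
  steps=[1,0.03,0.02,0.9,0,1,0,0,0.9,0,1,0,0,0.8,0,1,0,0,0.6,0,1,0,0,0.47,0,1,0,0,0,0,1,0,0,0,0,-1,0,0,0,0,-1,0,0,0,0,-1,0,0,0,0],
  grip_force=25,
)

```text
time: 26.85
position: [0.4367, -0.0934, 0.1854]
tool_rot: [0.744, 0.668, 0.0, 0.001]
ft_force: [-0.6, -0.4, 0.3]
grip_width: 0.0708
grip_force: 0.0
```

play_rows(
  steps=[-1,0,0,0,0,-1,0,0,0,0,-1,0,0,0,0,-1,0,0,0,0,-1,0,0,0,0,-1,0,0,0,0,-1,0,0,0,0,-1,0,0,0,0,-1,0,0,0,0,-1,0,0,0,0],
)

```text
time: 27.85
position: [0.4362, -0.0932, 0.1848]
tool_rot: [0.744, 0.668, -0.0, -0.0]
ft_force: [-0.6, 0.4, 1.6]
grip_width: 0.0381
grip_force: 25.0
```

```bash
python3 - <<'E'
from h import *
where()
E
```

```text
t 27.85 uv 0.1446 -0.1819 z 0.1848 head 1.4628 tilt [-0.     -0.0001] w 0.0381 gf 24.997846987098455 F [-0.6  0.4  1.6] q [-0.46  0.35  1.91 -0.    0.88 -0.35]
```

play_rows(
  steps=[-1,0,0,-0.5,0,-1,0,0,-0.8,0,-1,0,0,-0.3,0,-1,-0.5,0,0,0,-1,-0.8,0,0,0,-1,-0.8,0.2,0,0,-1,-0.8,0.4,0,0,-1,-0.8,0.6,0,0,-1,-0.7,0.8,0,0,-1,-0.42,0.8,0,0],
)

```text
time: 28.85
position: [0.5045, -0.2478, 0.2319]
tool_rot: [0.745, 0.667, -0.0, -0.0]
ft_force: [0.6, 0.9, -3.0]
grip_width: 0.0383
grip_force: 25.0
```

play_rows(
  steps=[-1,0,0.8,0,0,-1,0,0.8,0,0,-1,0,0.8,0,0,-1,0,0.5,0,0,-1,0,0.36,0,0,-1,0,0,0,0,-1,0,0,0.4,0,-1,0,0,0.3,0,-1,0,0,0.2,0,-1,0,0,0,0],
)

```text
time: 29.85
position: [0.5999, -0.256, 0.204]
tool_rot: [0.744, 0.668, -0.001, -0.002]
ft_force: [-0.1, -0.6, -2.7]
grip_width: 0.0386
grip_force: 25.0
```

```bash
python3 - <<'E'
from h import *
where()
c=robot.camera('scene'); cv2.imwrite('pics/s5.png',cv2.resize(c['image'][140:280,180:420,::-1],None,fx=3.2,fy=3.2,interpolation=cv2.INTER_CUBIC))
E
```

```text
t 29.85 uv 0.0005 -0.0016 z 0.204 head 1.4624 tilt [-0.0005 -0.0019] w 0.0386 gf 24.995069978758693 F [-0.1 -0.6 -2.7] q [-0.57  0.59  1.38 -0.    1.18 -0.47]
```

View pics/s5.png

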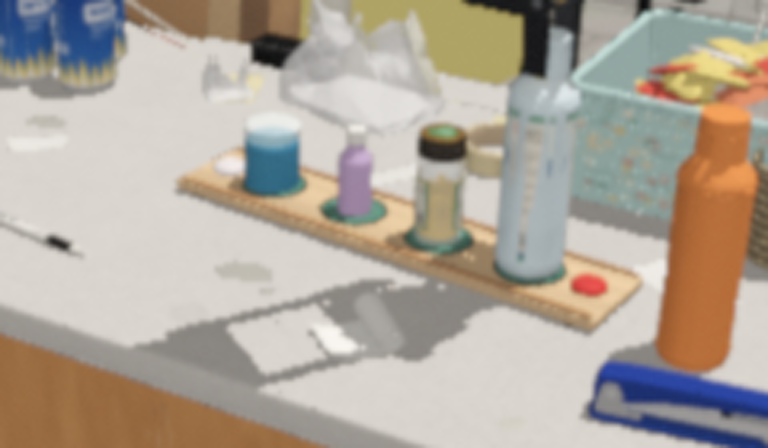

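The sanitiser hangs upright just above the end mark beside the red stud, base at (530,275). I'll lower and release it.

play_rows(
  steps=[-1,0,0.03,0.08,0,-1,0,0,0.05,0,-1,0,0,0.03,0,-1,0,0,0,0,-1,0,0,0,0,-1,0,0,0,0,-1,0,0,0,0,-1,0,0,0,0,-1,0,0,0,0,-1,0,0,0,0],
)

```text
time: 30.9
position: [0.6023, -0.2567, 0.2009]
tool_rot: [0.744, 0.668, -0.0, -0.0]
ft_force: [0.2, 0.5, -2.0]
grip_width: 0.0383
grip_force: 25.0
```

```bash
python3 - <<'E'
from h import *
where()
E
```

```text
t 30.9 uv 0.0 0.0009 z 0.2009 head 1.4628 tilt [-0. -0.] w 0.0383 gf 24.994955090805888 F [ 0.2  0.5 -2. ] q [-0.57  0.59  1.37 -0.    1.18 -0.47]
```

Still about 2 mm up, and the wrist still carries the weight. I'll lower a little more, then release.

play_rows(
  steps=[-1,0,-0.03,0.05,0,-1,0,0,0.03,0,-1,0,0,0,0,-1,0,0,0,0,1,0,0,0,0,1,0,0,0,0,1,0,0,0,0,1,0,0,0,0,1,0,0,0,0,1,0,0,0,0],
)

```text
time: 31.9
position: [0.6014, -0.2566, 0.1985]
tool_rot: [0.744, 0.668, 0.0, 0.0]
ft_force: [-0.9, -0.1, 0.8]
grip_width: 0.0785
grip_force: 0.0
```

play_rows(
  steps=[1,0,0,-0.7,0,1,0,0,-1,0,1,0,0,-1,0,1,0,-0.5,-0.8,0,1,0,-1,0,0,1,0,-1,0,0,1,0,-1,0,0,1,0,-1,0,0,1,0,0,0,0,1,0,0,0,0],
)

```text
time: 32.9
position: [0.4673, -0.2422, 0.3041]
tool_rot: [0.745, 0.668, 0.0, 0.001]
ft_force: [-0.3, -0.2, -0.1]
grip_width: 0.087
grip_force: 0.0
```

```bash
python3 - <<'E'
from h import *
where()
c=robot.camera('top'); cv2.imwrite('pics/t6.png',cv2.resize(c['image'][140:270,190:410,::-1],None,fx=3.5,fy=3.5,interpolation=cv2.INTER_CUBIC))
c=robot.camera('scene'); cv2.imwrite('pics/s6.png',cv2.resize(c['image'][140:280,180:420,::-1],None,fx=3.2,fy=3.2,interpolation=cv2.INTER_CUBIC))
E
```

```text
t 32.9 uv -0.0002 -0.1349 z 0.3041 head 1.462 tilt [0.0003 0.0008] w 0.087 gf 0.0 F [-0.3 -0.2 -0.1] q [-0.69  0.3   1.57  0.    1.27 -0.58]
```

View pics/t6.png

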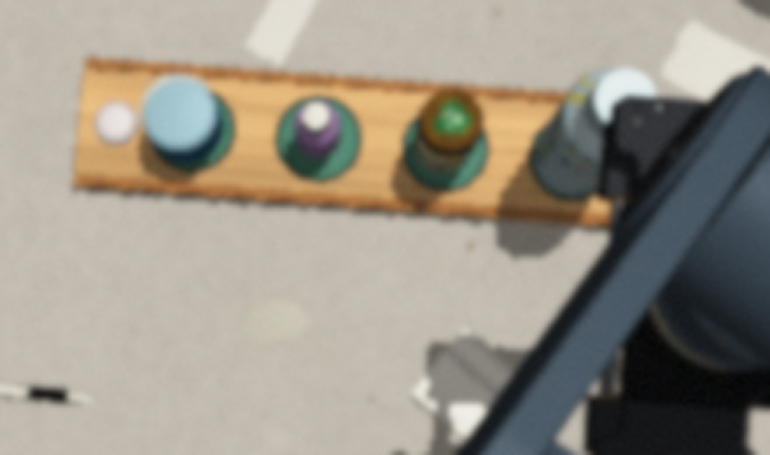

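View pics/s6.png

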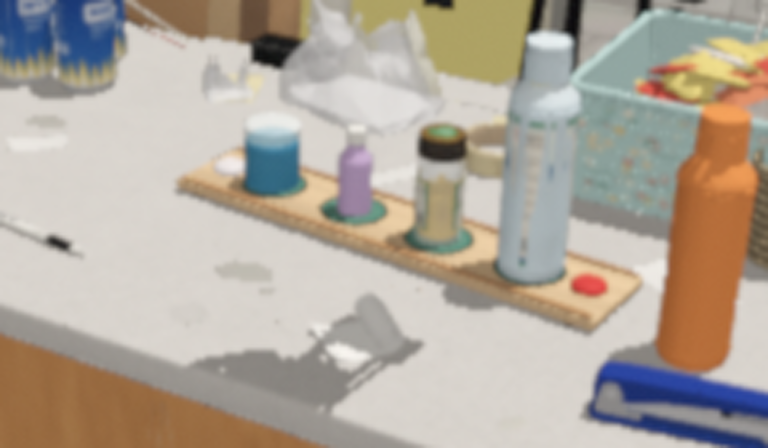

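Both views show all four standing on their marks in height order, with the sanitiser by the red stud and the gel jar by the white one. One last centring check, then hand in if it passes.

```bash
python3 - <<'E'
from h import *
c=robot.camera('top'); s=robot.camera('scene')
f=lambda x,y:(190+(x+.5)/3.5-.5,140+(y+.5)/3.5-.5)
r=[uv(plane(c,f(*p),z)) for p,z in(((626,98),.228),((451,120),.119),((315,115),.100),((180,114),.080))]
e=np.array(r)-[[0,0],[.095,0],[.19,0],[.285,0]]; print(e)
print('san top scene', (180+549/3.2,140+40/3.2), proj(s,[*M4,.228]))
if np.abs(e).max()<.006: print(robot.hand_in())
E
```

```text
[[-0.0004  0.0007]
 [ 0.0026  0.0009]
 [ 0.0005  0.001 ]
 [ 0.0015 -0.0016]]
san top scene (351.5625, 152.5) [352. 151.]
the job is handed in; nothing more can be done
None
```

All four are standing upright on their marks in height order, from the sanitiser by the red stud to the gel jar by the white stud, each measured within about 3 mm of its mark's centre; the gripper is open and clear, and the job was handed in at about 33 s.

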